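# Count along the jar rack and slide the jar into the third gap

### The arm

A 6-joint arm with a two-finger parallel gripper is mounted at the origin on the work surface. World frame = base frame: x ahead of the robot, y to its left, z up, the work surface at z = 0. Lengths are in m, angles in degrees, forces in N, time in s.
With the tool pointing down it reaches from about 0.4 to 0.825 m from the base axis. Payload 7 kg.
Tool frame: the origin (TCP) lies on the centre line of the jaws, within the pads' length; the fingertips stand 14 mm ahead of it and the grasp point (between the pads) lies 5 mm behind it; z points along the fingers, x is the direction in which the jaws open and shut, and the axes are right-handed (so a half turn about z gives the same grasp; the last joint's range is limited). The gripper opens to 88 mm and grips with 3 to 60 N. Pads are 19 mm wide; open, the fingers measure 130 mm over their backs; the gripper's body (78 mm by 193 mm) begins 47 mm behind the grasp point.
Start: joints at [86.236, 20.546, 0.682, 0, -70.136, -16.507], TCP at [0.234, 0.633, 0.241] pointing down, gripper open.
Joint ranges: [-176.03, 176.03], [-82.01, 121.73], [-58.28, 71.71], [-173.87, 95.51], [-174.79, -0.11], [-173.66, 173.66]. Speed limits (degrees/s): [136.94, 136.94, 172.46, 180, 180, 180].

### API

Orientations are given as [roll, pitch, yaw] about the fixed x, y, z axes, in that order (R = Rz(yaw) Ry(pitch) Rx(roll)).
In Python, from plant import * gives the robot as it stands.
- The arm moves only by the shell command python3 -m handwheel 'ROWS' [OPENING]. ROWS is JSON, a list of rows, each a list of 2 entries, a list of its own where there are three numbers: the shift along the tool's x, y, z each as a share of 0.2 m, from -1 to 1, then the turn, a rotation vector about the tool's x, y, z each as a share of 360 degrees, from -1 to 1. In form: [[[tx, ty, tz], [ax, ay, az]], ...]. A call has 1 to 5 rows; each row is the pose to reach, as a shift and turn from the pose commanded when the call began, along the tool's axes at that moment, turning the shorter way round; what a row does not reach only later rows make up. A row lasts 1/12 s, in which the tool goes at most 41.7 mm and 7.16 degrees, less where a joint would pass 70% of its speed; a pose out of reach is approached as far as the arm can. A call with a number of a shift or a turn outside -1 to 1 is refused whole. A call with a gripper value outside its range is refused whole. OPENING is the closure, from -1 (fully open) to 1 (shut), set as the call begins (- or left out, the last holds). The fingers move at their own pace and stop on an object; the grip force is fixed at half the most. Time passes only in rows, so rows that repeat a pose let the fingers close. It gives the time, the measured TCP pose, the force and the opening at its end, in the units of the state.
- get_obs(): the state, without advancing time (a new reading comes with each control period).
- snapshot(name): name is "side" or "top"; returns a dict with "color" (420x560x3 uint8, red, green, blue), "z_map" (420x560 float32, m along the optical axis (not along the pixel's ray), 0 where there is no reading), "intrinsics" (3x3 intrinsics, pixels), "rvec" (rotation vector, rad) and "tvec" (3), from world to camera coordinates, as OpenCV has them. Camera axes: x right, y down, z forward; pixel columns grow to the right and rows downward; lengths in m; the calibration is good to about 2 mm. A picture is of the moment at which its call begins.
- close_job(): hands the job in, once; it reports no verdict.
The state is a dict: "clock": time; "joint_pos": joint angles; "qvel": joint speeds; "tau": joint torques, N m; "tool_pos": TCP position; "orientation": TCP orientation; "force": force on the tool from outside, world axes, zero at the start; "moment": the same for the moment, N m; "opening": finger opening in m.
Only numpy, scipy, OpenCV 4.12 (cv2) and the standard library are available. Lean on these libraries where they do the work, as an engineer would, in place of code of your own. Each camera call takes 0.05 s, during which the arm holds its last target. There are 200 camera calls.

### The job

Starting from the left-hand end of the jar rack (the robot's left), run a fingertip along the bumps on top of its rail to count the gaps, touching the first, second and third bump in turn and going no further along. Then gently push the loose glass jar across the bench into that third gap until it stands against the back board, and leave it there. The jar stays standing on the bench throughout - push it, never grip or lift it - and the other things, the jar already in the rack included, stay where they are.

Things in the scene. Friction and masses are not known exactly. Their poses are not given: they have to be found in the camera images.
- rack: Plain wooden jar rack, fixed: back board 306 mm long (y), 16 thick (x), 65 high, its top the rail; seven dividers (6 thick, 30 high, rounded noses) stand out 50 mm from its front face (x = -8 mm) towards the robot. Six gaps, 44 wide, 50 from centre to centre, open above and to the robot, bare bench as floor. Origin on the bench under the board's middle; x away from the robot, y left along the rail.
- first_gap (a point): Middle of the mouth of the first (leftmost) gap, on the bench: in the rack's frame x = -58, y = +125 mm. Every gap counts, full or empty; the centre lines of gaps 1 to 6 lie at rack y = +125, +75, +25, -25, -75, -125 mm. A jar touching the back board in the third gap has its centre at rack x = -27, y = +25 mm.
- bump_1: Fixed wooden ridge across the rail over the middle of the first (leftmost) gap: a rounded bump 4 mm proud of the rail, 14 mm wide along the rail, 16 mm long across it. Origin at the middle of its crest, 69 mm above the bench; axes as the rack's.
- bump_2: The same kind of bump over the second gap, origin at the middle of its crest, 69 mm above the bench.
- bump_3: The same kind of bump over the third gap, origin at the middle of its crest, 69 mm above the bench.
- later_bumps: The three bumps over gaps four, five and six, all alike (50 mm apart); origin at the crest of the middle one (over the fifth gap). They are not to be touched.
- jar: The loose empty glass jar with a steel lid, standing on the bench on the robot's side of the rack: 38 mm in diameter, 50 mm high (the upper 10 mm is the lid), about 0.09 kg (varies). Origin at the centre of its underside, z up. It slides on the bench when pushed low down and may tip when pushed near its top.
- stored_jar: An identical loose jar already standing in the second gap. Origin at the centre of its underside. To be left alone.
- screwdriver: Screwdriver lying loose on the bench to the robot's left, 200 mm long, up to about 30 mm high; origin at mid length on the bench, x along it. To be left alone.
- spanner: Steel adjustable spanner lying loose on the bench to the robot's left, 190 mm long, 44 mm wide, 12 mm high; origin near its middle on the bench, x along it towards the jaws. To be left alone.
- dispenser: Yellow plastic tape dispenser standing loose to the robot's right, 140 mm long (x), 56 mm wide, 84 mm high; origin under its centre. To be left alone.
- toolbox: Black plastic toolbox with its lid closed, fixed, far to the robot's right: 390 mm (x) by 200 mm (y), 153 mm high, 186 mm over the handle; origin under its centre.
Things that resemble listed ones, but are neither listed nor needed, are in the scene too. What is shaped like the jar but purple is not meant.

How it is judged:
By the outcome, as a careful person would: the job done as asked, in the order asked, and still so for the second after the job is handed in, with the robot touching nothing.
It also fails if it takes over 58 s, if anything falls off the work surface, if the arm or the gripper's body presses on something with over 40 N, if the wrist force passes 120 N, or if a joint passes its speed limit or range.

## Working session

There is one attempt and no reset: what is moved stays moved. The work goes in short steps, Python scripts to look and compute and a shell command to move; the robot and the scene stay as the last step left them, time stands still between calls to the robot, and variables do not carry over. Pictures are saved under pics/ and viewed, about 8 in all and at most 12, crops included, and the job is handed in when it is done.

```bash
ls; mkdir -p pics; cat > h.py <<'E'
from plant import *
import numpy as np, cv2
def cam(n):
    s=snapshot(n); R=cv2.Rodrigues(np.array(s["rvec"],float))[0]; return s,R,np.array(s["tvec"],float).ravel(),np.array(s["intrinsics"],float)
def cloud(c):
    s,R,t,K=c; z=s["z_map"].astype(float); v,u=np.indices(z.shape)
    p=np.stack([(u-K[0,2])/K[0,0]*z,(v-K[1,2])/K[1,1]*z,z],-1)
    w=(p-t)@R; w[z==0]=np.nan; return w
def save(n,img,f=1):
    img=cv2.resize(img,None,fx=f,fy=f,interpolation=cv2.INTER_CUBIC); cv2.imwrite("pics/"+n,img[...,::-1])
E
python3 - <<'E'
from h import *
for n in("top","side"):
    c=cam(n); np.savez(n+"0.npz",w=cloud(c),c=c[0]["color"],R=c[1],t=c[2],K=c[3]); save(n+"0.png",c[0]["color"],1.4)
    print(n,-c[1].T@c[2],c[1][2])
o=get_obs();print(o)
E
```

```text
pics
top [ 0.43918982 -0.09421081  1.42946381] [ 0.07719585  0.0079675  -0.99698411]
side [0.19776085 0.69058552 0.96700428] [ 0.27613334 -0.64447934 -0.71301946]
{'clock': 0.1, 'joint_pos': array([ 8.62353107e+01,  2.05866067e+01,  6.37414253e-01, -1.74257389e-02,
       -7.01368025e+01, -1.65070317e+01]), 'qvel': array([ 0.02833636, -0.01314282,  0.10307259,  0.06726845,  0.01615374,
        0.06909226]), 'tau': array([-8.14312807e-04, -5.84162879e+01,  2.93752849e+01,  7.01546788e+00,
        1.01720323e-02, -4.87696207e-05]), 'tool_pos': array([0.23374726, 0.63276978, 0.2397133 ]), 'orientation': array([-1.79991271e+02, -8.71055681e-02, -1.10277661e+02]), 'force': array([ 0.71980558,  0.3144134 , -0.57036615]), 'moment': array([-0.01018618,  0.02569068, -0.04080308]), 'opening': 0.0874244385396765}
```

View pics/top0.png

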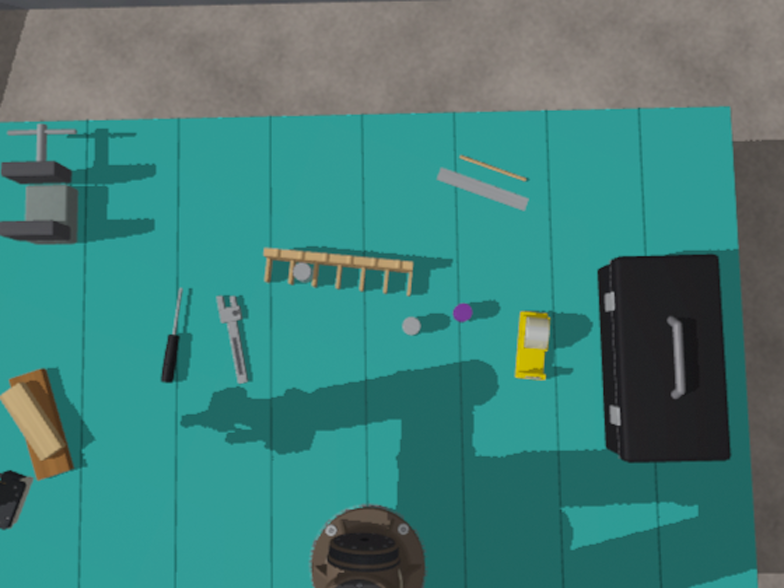

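View pics/side0.png

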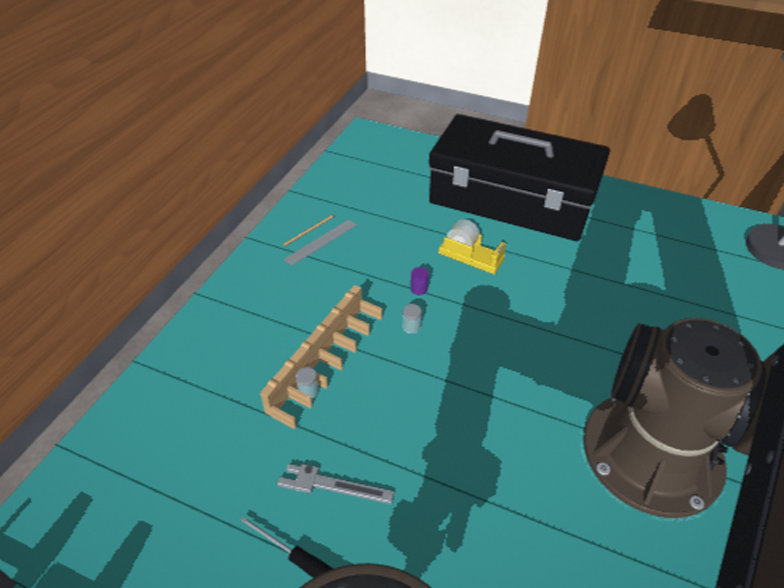

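The top view (784 px wide) shows:
- The rack runs from (265,252) to (412,265), with its left end at the left.
- The stored jar is in gap 2 at (302,271).
- There are two candidates for the jar: the grey-lidded one at (411,326) and the purple one at (463,312). The grey one fits (glass with a steel lid), and purple is excluded.

I'll measure and confirm with one crop.

```bash
cat > meas.py <<'E'
from h import *
def lid(w,c,ctr,r=.03):
    m=(np.hypot(w[...,0]-ctr[0],w[...,1]-ctr[1])<r)&(w[...,2]>.043)&(w[...,2]<.06)
    p=w[m]; (cx,cy),R=cv2.minEnclosingCircle(p[:,:2].astype(np.float32)); return np.round([*np.median(p,0),cx,cy,R,len(p)],4)
E
python3 - <<'E'
from meas import *
d=np.load("top0.npz");w=d["w"];c=d["c"]
for n,(u,v) in dict(jar=(411,326),stored=(302,271),purple=(463,312),left=(265,252),right=(411,265),drv=(172,345),spa=(232,340),disp=(532,345)).items():
    print(n,np.round(w[int(v/1.4),int(u/1.4)],4))
j=w[int(326/1.4),int(411/1.4)]; print("jar",lid(w,c,j)); s=w[int(271/1.4),int(302/1.4)]; 
for n in("top","side"):
    d2=np.load(n+"0.npz");w=d2["w"]
    print(n,"jar",lid(w,0,j),"st",lid(w,0,s,.022))
    m=(w[...,2]>.058)&(w[...,2]<.075)&(w[...,0]>.5)&(w[...,0]<.85)&(w[...,1]>-.2)&(w[...,1]<.3)
    p=w[m];r=cv2.minAreaRect(p[:,:2].astype(np.float32)*1000);print(len(p),r,cv2.boxPoints(r).tolist(),p.mean(0))
    vx=cv2.fitLine(p[:,:2].astype(np.float32),cv2.DIST_HUBER,0,.01,.01).ravel();print(vx,np.degrees(np.arctan2(vx[1],vx[0])))
    m0=(abs(w[...,0]-.55)<.02)&(abs(w[...,1])<.03);print("bench",np.nanmedian(w[m0][:,2]))
img=np.hstack([cv2.resize(np.load("top0.npz")["c"][165:245,180:350],None,fx=4,fy=4,interpolation=3)])
save("crop1.png",img)
E
```

```text
jar [ 0.4886 -0.0991  0.0527]
stored [0.6056 0.1241 0.0494]
purple [ 0.5152 -0.2055  0.054 ]
left [0.6429 0.1964 0.0633]
right [nan nan nan]
drv [0.458  0.4008 0.0261]
spa [0.4676 0.2791 0.0103]
disp [ 0.444  -0.3423  0.0742]
jar [ 4.861e-01 -1.018e-01  5.100e-02  4.869e-01 -1.012e-01  1.830e-02
  1.260e+02]
top jar [ 4.861e-01 -1.018e-01  5.100e-02  4.869e-01 -1.012e-01  1.830e-02
  1.260e+02] st [6.028e-01 1.212e-01 5.040e-02 6.064e-01 1.218e-01 2.160e-02 1.310e+02]
617 ((626.1444091796875, 46.879150390625), (304.9700012207031, 17.258333206176758), 83.37025451660156) [[599.9681396484375, -103.58992004394531], [617.111083984375, -105.58244323730469], [652.3206787109375, 197.3482208251953], [635.177734375, 199.3407440185547]] [0.62579246 0.04576325 0.06590196]
[0.11457364 0.99341476 0.62579244 0.04576325] 83.42096
bench 0.0008367739871226134
side jar [ 4.903e-01 -9.720e-02  4.920e-02  4.896e-01 -9.820e-02  2.060e-02
  1.180e+02] st [6.065e-01 1.276e-01 4.910e-02 6.073e-01 1.262e-01 1.880e-02 1.520e+02]
688 ((629.711669921875, 47.932830810546875), (309.6289367675781, 20.199230194091797), 83.53780364990234) [[602.252197265625, -104.76130676269531], [622.3231201171875, -107.03468322753906], [657.171142578125, 200.62696838378906], [637.1002197265625, 202.9003448486328]] [0.63031219 0.06222939 0.06462282]
[0.11456772 0.9934154  0.6303122  0.06222939] 83.4213
bench -0.00022324637127259873
```

View pics/crop1.png

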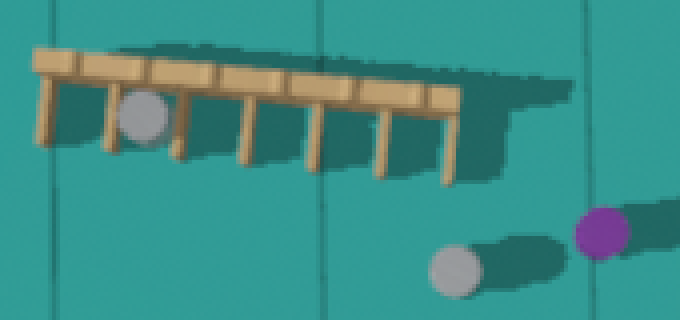

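The crop confirms the grey-lidded jar at (455,270). The purple one is at (602,233), and the stored jar is in gap 2 at (142,115). The rack pose is about (0.628, 0.0474), yaw −6.58°. Next I turn the tool square to the rack and close the fingers.

```bash
cat > go.py <<'E'
# python3 go.py X Y Z yaw : rack-frame target (mm) -> tool shift shares, turn share
from h import *
import sys
from scipy.spatial.transform import Rotation as Q
O=np.array([.628,.0474,0]);RR=Q.from_euler('z',-6.58,degrees=True).as_matrix()
def where():
    o=get_obs(); return o,(RR.T@(np.array(o["tool_pos"])-O)*1000)
if __name__=="__main__":
    o,p=where(); R=Q.from_euler('xyz',o["orientation"],degrees=True)
    print("t %.2f rack"%o["clock"],p.round(1),"rpy",np.round(o["orientation"],2),"F",np.round(o["force"],2),"op",round(o["opening"],4))
    if len(sys.argv)>4:
        a=[float(x) for x in sys.argv[1:]]
        d=R.as_matrix().T@(O+RR@np.array(a[:3])/1000-np.array(o["tool_pos"]))
        t=(R.inv()*Q.from_euler('xyz',[180,0,a[3]],degrees=True)).as_rotvec(degrees=True)
        print("shift",(d/.2).round(4),"turn",(t/360).round(5))
E
python3 -m handwheel '[[[0,0,0],[0,0,0.0975]],[[0,0,0],[0,0,0.0975]],[[0,0,0],[0,0,0.0975]],[[0,0,0],[0,0,0.0975]],[[0,0,0],[0,0,0.0975]]]' 1
python3 -m handwheel '[[[0,0,0],[0,0,0.0975]],[[0,0,0],[0,0,0.0975]],[[0,0,0],[0,0,0.0975]],[[0,0,0],[0,0,0.0975]],[[0,0,0],[0,0,0.0975]]]'
python3 -m handwheel '[[[0,0,0],[0,0,0.0169]],[[0,0,0],[0,0,0.0169]]]'
python3 go.py 0 125 110 173.42
```

```text
clock: 0.52
tool_pos: [0.2338, 0.6329, 0.24]
orientation: [-180.0, -0.0, -145.7]
force: [-0.3, -0.4, 1.0]
opening: 0.0595
clock: 0.93
tool_pos: [0.2338, 0.6329, 0.24]
orientation: [-179.9, -0.0, 179.2]
force: [-0.7, 0.2, -0.1]
opening: 0.0264
clock: 1.1
tool_pos: [0.2338, 0.6329, 0.24]
orientation: [-179.9, -0.0, 173.2]
force: [0.2, 0.2, -0.3]
opening: 0.0129
t 1.10 rack [-458.7  536.5  240. ] rpy [-1.7995e+02 -1.0000e-02  1.7317e+02] F [ 0.24  0.23 -0.32] op 0.0129
shift [-2.3028 -2.0468  0.6517] turn [-1.5e-04 -2.0e-05 -7.0e-04]
```

```bash

python3 -m handwheel '[[[-0.15,-0.13,0],[0,0,0]],[[-0.3,-0.26,0],[0,0,0]],[[-0.45,-0.4,0],[0,0,0]],[[-0.6,-0.53,0],[0,0,0]],[[-0.75,-0.66,0],[0,0,0]]]' >/dev/null
python3 -m handwheel '[[[-0.15,-0.13,0],[0,0,0]],[[-0.3,-0.26,0],[0,0,0]],[[-0.45,-0.4,0],[0,0,0]],[[-0.6,-0.53,0],[0,0,0]],[[-0.75,-0.66,0],[0,0,0]]]' >/dev/null
python3 -m handwheel '[[[-0.15,-0.13,0],[0,0,0]],[[-0.3,-0.26,0],[0,0,0]],[[-0.45,-0.4,0],[0,0,0]],[[-0.6,-0.53,0],[0,0,0]],[[-0.75,-0.66,0],[0,0,0]]]'
python3 go.py 0 125 100 173.42
```

```text
clock: 2.35
tool_pos: [0.6367, 0.1866, 0.2405]
orientation: [-180.0, -0.0, 173.7]
force: [0.4, 1.4, -0.0]
opening: 0.0003
t 2.35 rack [ -7.4 139.3 240.5] rpy [-1.8000e+02 -1.0000e-02  1.7368e+02] F [ 0.42  1.41 -0.03] op 0.0003
shift [-0.0366 -0.0717  0.7022] turn [-1.0e-05 -4.0e-05  7.3e-04]
```

```bash

python3 -m handwheel '[[[-0.036,-0.072,0.2],[0,0,0]],[[-0.036,-0.072,0.4],[0,0,0]],[[-0.036,-0.072,0.58],[0,0,0]],[[-0.036,-0.072,0.7],[0,0,0]],[[-0.036,-0.072,0.7],[0,0,0]]]' 
python3 go.py 0 125 86 173.42
python3 - <<'E'
from h import *
a=cam("side")[0]["color"][190:310,170:320];b=cam("top")[0]["color"][150:270,170:320]
save("near.png",np.hstack([a,b]),2.6)
E
```

```text
clock: 2.77
tool_pos: [0.6377, 0.1712, 0.0941]
orientation: [-179.7, -0.5, 173.5]
force: [-1.1, 0.1, -0.6]
opening: 0.0004
t 2.77 rack [ -4.6 124.1  94.1] rpy [-179.7    -0.51  173.55] F [-1.11  0.11 -0.64] op 0.0004
shift [-0.0231  0.0045  0.0401] turn [-0.00083 -0.00143  0.00036]
```

View pics/near.png

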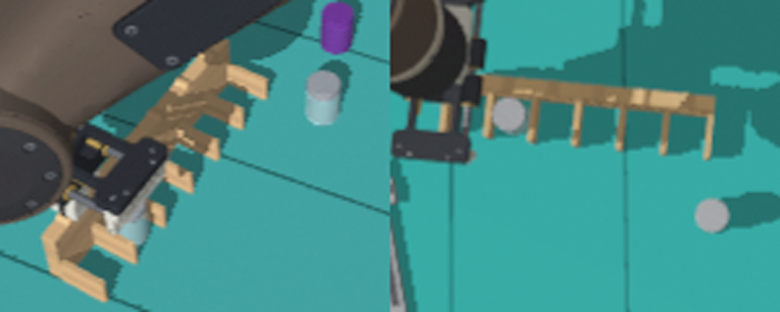

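The gripper stands over gap 1 at the left end, right of (430,90) in the picture. I descend in small steps, watching the force.

```bash

python3 -m handwheel '[[[0,0,0],[0,0,0]],[[0,0,0.01],[0,0,0]],[[0,0,0.02],[0,0,0]],[[0,0,0.02],[0,0,0]],[[0,0,0.02],[0,0,0]]]' | grep -E 'pos|force|clock'
python3 -m handwheel '[[[0,0,0.01],[0,0,0]],[[0,0,0.02],[0,0,0]],[[0,0,0.025],[0,0,0]],[[0,0,0.025],[0,0,0]]]' | grep -E 'pos|force'
python3 go.py 0 125 83 173.42
```

```text
clock: 3.28
tool_pos: [0.6414, 0.1735, 0.0974]
force: [0.4, -0.4, 0.2]
tool_pos: [0.641, 0.1732, 0.0911]
force: [-0.2, 0.5, 0.2]
t 3.62 rack [ -1.5 126.4  91.1] rpy [-1.7998e+02 -4.0000e-02  1.7344e+02] F [-0.21  0.51  0.22] op 0.0006
shift [-0.0076 -0.0071  0.0405] turn [-6.e-05 -1.e-04  6.e-05]
```

```bash

python3 -m handwheel '[[[-0.007,-0.007,0.015],[0,0,0]],[[-0.007,-0.007,0.025],[0,0,0]],[[-0.007,-0.007,0.03],[0,0,0]],[[-0.007,-0.007,0.03],[0,0,0]]]' | grep -E 'pos|force'
python3 -m handwheel '[[[0,0,0.005],[0,0,0]],[[0,0,0.005],[0,0,0]],[[0,0,0.005],[0,0,0]]]' | grep -E 'pos|force'
python3 -m handwheel '[[[0,0,0.0025],[0,0,0]],[[0,0,0.0025],[0,0,0]],[[0,0,0.0025],[0,0,0]]]' | grep -E 'pos|force'
```

```text
tool_pos: [0.6422, 0.1715, 0.085]
force: [0.2, 0.2, 0.4]
tool_pos: [0.6425, 0.1717, 0.0846]
force: [-0.2, -0.9, 0.4]
tool_pos: [0.6425, 0.1717, 0.0841]
force: [-0.5, -0.3, -0.5]
```

```bash

for i in 1; do python3 -m handwheel '[[[0,0,0.0025],[0,0,0]],[[0,0,0.0025],[0,0,0]]]' | grep -E 'pos|force'
python3 -m handwheel '[[[0,0,0.0025],[0,0,0]],[[0,0,0.0025],[0,0,0]]]' | grep -E 'pos|force'
python3 -m handwheel '[[[0,0,0.0025],[0,0,0]],[[0,0,0.0025],[0,0,0]]]' | grep -E 'pos|force'; done
```

```text
tool_pos: [0.6424, 0.1717, 0.0835]
force: [0.4, 0.8, 0.0]
tool_pos: [0.6425, 0.1717, 0.0833]
force: [0.3, 0.0, 2.6]
tool_pos: [0.6425, 0.1717, 0.0832]
force: [-1.3, 0.4, 4.7]
```

Contact on bump 1 at 4.7 N, at crest height. Now bump 2.

```bash

python3 -m handwheel '[[[0,0,-0.015],[0,0,0]],[[0,-0.06,-0.015],[0,0,0]],[[0,-0.12,-0.015],[0,0,0]],[[0,-0.18,-0.015],[0,0,0]],[[0,-0.25,-0.015],[0,0,0]]]' | grep -E 'pos|force'
python3 -m handwheel '[[[0,0,0],[0,0,0]],[[0,0,0],[0,0,0]],[[0,0,0.006],[0,0,0]],[[0,0,0.01],[0,0,0]],[[0,0,0.01],[0,0,0]]]' | grep -E 'pos|force'
python3 -m handwheel '[[[0,0,0.0025],[0,0,0]],[[0,0,0.0025],[0,0,0]],[[0,0,0.0025],[0,0,0]]]' | grep -E 'pos|force'
python3 -m handwheel '[[[0,0,0.0025],[0,0,0]],[[0,0,0.0025],[0,0,0]],[[0,0,0.0025],[0,0,0]]]' | grep -E 'pos|force'
python3 go.py 0 75 83 173.42
```

```text
tool_pos: [0.6364, 0.1207, 0.0853]
force: [-0.1, -0.7, 0.4]
tool_pos: [0.6368, 0.1222, 0.0834]
force: [0.6, -0.3, 0.3]
tool_pos: [0.6368, 0.1222, 0.0832]
force: [0.2, -1.2, 2.5]
tool_pos: [0.6369, 0.1222, 0.0831]
force: [-1.3, -0.9, 5.5]
t 6.28 rack [ 0.2 75.3 83.1] rpy [1.7999e+02 2.0000e-02 1.7346e+02] F [-1.27 -0.87  5.52] op 0.0005
shift [ 0.0012 -0.0015  0.0006] turn [2.0e-05 7.0e-05 1.2e-04]
```

```bash

python3 -m handwheel '[[[0,0,-0.015],[0,0,0]],[[0,-0.06,-0.015],[0,0,0]],[[0,-0.12,-0.015],[0,0,0]],[[0,-0.18,-0.015],[0,0,0]],[[0,-0.25,-0.015],[0,0,0]]]' | grep -E 'pos|force'
python3 -m handwheel '[[[0,0,0],[0,0,0]],[[0,0,0],[0,0,0]],[[0,0,0.006],[0,0,0]],[[0,0,0.01],[0,0,0]],[[0,0,0.01],[0,0,0]]]' | grep -E 'pos|force'
python3 -m handwheel '[[[0,0,0.0025],[0,0,0]],[[0,0,0.0025],[0,0,0]],[[0,0,0.0025],[0,0,0]]]' | grep -E 'pos|force'
python3 -m handwheel '[[[0,0,0.0025],[0,0,0]],[[0,0,0.0025],[0,0,0]],[[0,0,0.0025],[0,0,0]]]' | grep -E 'pos|force'
python3 go.py 0 25 83 173.42
```

```text
tool_pos: [0.6306, 0.071, 0.0853]
force: [-0.2, -0.6, -0.5]
tool_pos: [0.6311, 0.0725, 0.0834]
force: [0.6, -0.8, 0.3]
tool_pos: [0.6311, 0.0725, 0.0832]
force: [0.3, -0.2, 2.7]
tool_pos: [0.6312, 0.0725, 0.0831]
force: [-2.0, -0.6, 5.4]
t 7.62 rack [ 0.3 25.3 83.1] rpy [1.7999e+02 3.0000e-02 1.7346e+02] F [-2.05 -0.6   5.37] op 0.0007
shift [ 0.0014 -0.0016  0.0006] turn [2.0e-05 7.0e-05 1.2e-04]
```

All three bumps are touched. I lift, open to about 29 mm and go behind the jar, on its right.

```bash

python3 -m handwheel '[[[0,0,-0.1],[0,0,0]],[[0,0,-0.3],[0,0,0]],[[0,0,-0.45],[0,0,0]],[[0,0,-0.6],[0,0,0]]]' 0.34 | grep -E 'pos|force'
python3 -m handwheel '[[[0.1,-0.18,0],[0,0,0]],[[0.2,-0.36,0],[0,0,0]],[[0.3,-0.54,0],[0,0,0]],[[0.4,-0.72,0],[0,0,0]],[[0.5,-0.9,0],[0,0,0]]]' | grep -E 'pos|force'
python3 -m handwheel '[[[0.05,-0.1,0],[0,0,0]],[[0.11,-0.22,0],[0,0,0]],[[0.11,-0.22,0],[0,0,0]],[[0.11,-0.22,0],[0,0,0]]]' | grep -E 'pos|force'
python3 go.py -122 -199 26 173.42
python3 - <<'E'
from meas import *
for n in("top","side"):
    c=cam(n);w=cloud(c)
    for k,q in dict(jar=(.488,-.0995),st=(.607,.124)).items():
        try: print(n,k,lid(w,0,q,.024))
        except Exception as e: print(n,k,"none")
E
```

```text
tool_pos: [0.631, 0.0725, 0.204]
force: [0.1, 0.3, -0.4]
tool_pos: [0.5097, -0.096, 0.2024]
force: [0.4, -1.2, -0.5]
tool_pos: [0.4836, -0.1371, 0.2027]
force: [0.1, -0.1, -0.3]
t 8.70 rack [-122.3 -199.8  202.7] rpy [1.7998e+02 3.0000e-02 1.7333e+02] F [ 0.1  -0.09 -0.29] op 0.0285
shift [-0.0009  0.0036  0.8837] turn [ 6.0e-05  1.0e-04 -2.5e-04]
top jar [nan nan nan  0.  0.  0.  0.]
top st [6.031e-01 1.218e-01 5.030e-02 6.075e-01 1.227e-01 2.260e-02 1.330e+02]
side jar [ 4.904e-01 -9.620e-02  4.920e-02  4.909e-01 -9.810e-02  2.000e-02
  1.210e+02]
side st [6.070e-01 1.265e-01 4.900e-02 6.089e-01 1.249e-01 2.210e-02 1.610e+02]
  return _methods._mean(a, axis=axis, dtype=dtype,
  ret = um.true_divide(
```

```bash

python3 -m handwheel '[[[0,0,0.15],[0,0,0]],[[0,0,0.3],[0,0,0]],[[0,0,0.45],[0,0,0]],[[0,0,0.55],[0,0,0]],[[0,0,0.6],[0,0,0]]]' | grep -E 'pos|force'
python3 -m handwheel '[[[0,0,0.07],[0,0,0]],[[0,0,0.14],[0,0,0]],[[0,0,0.2],[0,0,0]],[[0,0,0.25],[0,0,0]],[[0,0,0.28],[0,0,0]]]' | grep -E 'pos|force'
python3 -m handwheel '[[[0,0,0],[0,0,0]],[[0,0,0],[0,0,0]]]' | grep -E 'pos|force'
python3 go.py -122 -140 26 173.42
python3 - <<'E'
from h import *
a=cam("side")[0]["color"][170:310,190:370];b=cam("top")[0]["color"][165:305,230:410]
save("behind.png",np.hstack([a,b]),2.2)
E
```

```text
tool_pos: [0.4832, -0.1354, 0.0797]
force: [0.8, -0.9, -0.5]
tool_pos: [0.4848, -0.1356, 0.0258]
force: [0.6, 0.1, 0.5]
tool_pos: [0.4848, -0.1359, 0.0268]
force: [0.1, -0.2, -0.2]
t 9.80 rack [-121.2 -198.5   26.8] rpy [-179.99   -0.    173.49] F [ 0.08 -0.18 -0.21] op 0.0289
shift [0.0035 0.2927 0.0038] turn [-3.e-05 -0.e+00  2.e-04]
```

View pics/behind.png

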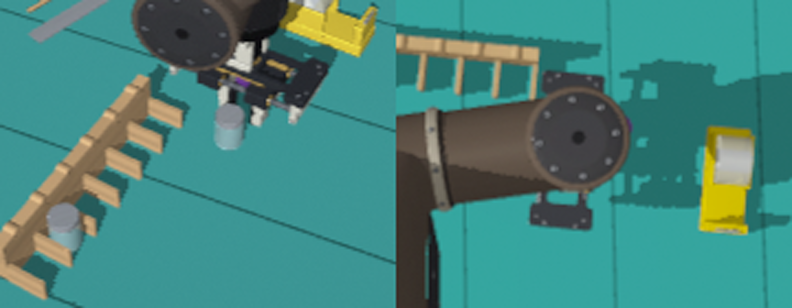

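```bash

python3 -m handwheel '[[[0,0.015,0],[0,0,0]],[[0,0.03,0],[0,0,0]],[[0,0.045,0],[0,0,0]],[[0,0.06,0],[0,0,0]],[[0,0.08,0],[0,0,0]]]' | grep -E 'pos|force'
python3 -m handwheel '[[[0,0.02,0],[0,0,0]],[[0,0.04,0],[0,0,0]],[[0,0.06,0],[0,0,0]],[[0,0.08,0],[0,0,0]],[[0,0.1,0],[0,0,0]]]' | grep -E 'pos|force'
python3 -m handwheel '[[[0,0.02,0],[0,0,0]],[[0,0.04,0],[0,0,0]],[[0,0.06,0],[0,0,0]],[[0,0.08,0],[0,0,0]],[[0,0.09,0],[0,0,0]]]' | grep -E 'pos|force'
python3 go.py -122 3.2 26 173.42
python3 - <<'E' 2>/dev/null
from go import *
o,p=where()
c=cam("side");w=cloud(c);q=(w.reshape(-1,3)-O)@RR*1000
m=(abs(q[:,0]+122)<30)&(q[:,1]>p[1]-8)&(q[:,1]<p[1]+70)&(q[:,2]>46)&(q[:,2]<54)
print("lid",m.sum(),np.median(q[m],0).round(1),q[m].min(0).round(1),q[m].max(0).round(1))
save("push.png",c[0]["color"][170:310,170:370],2.5)
E
```

```text
tool_pos: [0.4863, -0.12, 0.0268]
force: [0.3, -0.5, 0.3]
tool_pos: [0.4884, -0.1001, 0.0266]
force: [0.5, -0.8, 0.9]
tool_pos: [0.4905, -0.0821, 0.0266]
force: [-0.7, -0.4, 1.3]
t 11.15 rack [-121.7 -144.4   26.6] rpy [-180.      0.    173.46] F [-0.71 -0.41  1.32] op 0.0288
shift [0.0009 0.738  0.0029] turn [-0.0e+00  1.0e-05  1.1e-04]
lid 117 [-120.2 -120.8   49.6] [-145.3 -143.3   46.1] [ -92.  -103.5   53.7]
```

View pics/push.png

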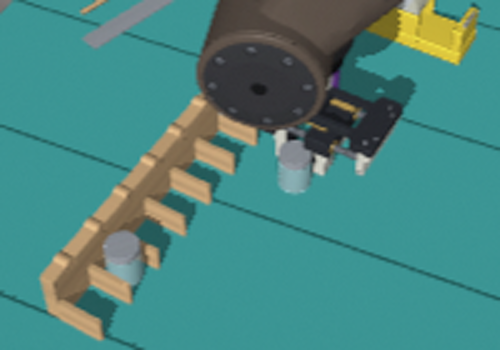

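The jar at (293,165) rides upright between the fingers, at rack (−120,−121). I carry on pushing left.

```bash

python3 -m handwheel '[[[0,0.02,0],[0,0,0]],[[0,0.045,0],[0,0,0]],[[0,0.07,0],[0,0,0]],[[0,0.095,0],[0,0,0]],[[0,0.12,0],[0,0,0]]]' | grep -E 'force'
python3 -m handwheel '[[[0,0.025,0],[0,0,0]],[[0,0.05,0],[0,0,0]],[[0,0.075,0],[0,0,0]],[[0,0.1,0],[0,0,0]],[[0,0.125,0],[0,0,0]]]' | grep -E 'force'
python3 -m handwheel '[[[0,0.025,0],[0,0,0]],[[0,0.05,0],[0,0,0]],[[0,0.075,0],[0,0,0]],[[0,0.1,0],[0,0,0]],[[0,0.125,0],[0,0,0]]]' | grep -E 'force'
python3 -m handwheel '[[[0,0.025,0],[0,0,0]],[[0,0.05,0],[0,0,0]],[[0,0.075,0],[0,0,0]],[[0,0.1,0],[0,0,0]],[[0,0.125,0],[0,0,0]]]' | grep -E 'force'
python3 -m handwheel '[[[0,0.025,0],[0,0,0]],[[0,0.05,0],[0,0,0]],[[0,0.075,0],[0,0,0]],[[0,0.09,0],[0,0,0]],[[0,0.1,0],[0,0,0]]]' | grep -E 'force'
python3 -m handwheel '[[[0,0,0],[0,0,0]],[[0,0,0],[0,0,0]]]' | grep -E 'force'
cat > look.py <<'E'
from go import *
o,p=where()
def lids(n,x,y,rx,ry):
    c=cam(n);w=cloud(c);q=(w.reshape(-1,3)-O)@RR*1000
    m=(abs(q[:,0]-x)<rx)&(abs(q[:,1]-y)<ry)&(q[:,2]>46)&(q[:,2]<54)
    if m.sum(): print(n,m.sum(),np.median(q[m],0).round(1),q[m].min(0).round(1),q[m].max(0).round(1))
    return c
E
python3 go.py -122 3.2 26 173.42
python3 - <<'E' 2>/dev/null
from look import *
lids("side",-120,p[1]+32,30,35); lids("top",-120,p[1]+32,30,35)
E
```

```text
force: [-0.4, -1.4, -0.2]
force: [0.5, -0.8, 0.5]
force: [-0.5, -0.6, 0.8]
force: [0.7, -0.1, -0.0]
force: [0.2, -0.8, 0.4]
force: [-0.4, -0.4, -0.2]
t 13.45 rack [-121.8  -25.8   26.5] rpy [180.     0.   173.45] F [-0.39 -0.42 -0.23] op 0.0291
shift [0.0009 0.1449 0.0027] turn [1.e-05 1.e-05 1.e-04]
side 10 [-126.    12.5   47. ] [-135.3    9.4   46.2] [-114.5   16.1   49.8]
```

```bash

python3 -m handwheel '[[[0,0.025,0],[0,0,0]],[[0,0.05,0],[0,0,0]],[[0,0.075,0],[0,0,0]],[[0,0.1,0],[0,0,0]],[[0,0.12,0],[0,0,0]]]' | grep -E 'force'
python3 -m handwheel '[[[0,0.012,0],[0,0,0]],[[0,0.02,0],[0,0,0]],[[0,0.02,0],[0,0,0]]]' | grep -E 'pos|force'
python3 -m handwheel '[[[0,-0.03,0],[0,0,0]],[[0,-0.08,0],[0,0,0]],[[0,-0.15,0],[0,0,0]],[[0,-0.15,0],[0,0,0]]]' | grep -E 'pos|force'
python3 -m handwheel '[[[0,0,-0.1],[0,0,0]],[[0,0,-0.25],[0,0,0]],[[0,0,-0.4],[0,0,0]],[[0,0,-0.55],[0,0,0]],[[0,0,-0.7],[0,0,0]]]' | grep -E 'pos|force'
python3 -m handwheel '[[[0,-0.2,0],[0,0,0]],[[0,-0.4,0],[0,0,0]],[[0,-0.6,0],[0,0,0]],[[0,-0.7,0],[0,0,0]]]' | grep -E 'pos|force'
python3 - <<'E' 2>/dev/null
from look import *
lids("side",-120,25,28,28); c=lids("top",-120,25,28,28)
lids("side",-27,75,16,21); lids("top",-27,75,16,21)
save("after1.png",c[0]["color"][150:290,170:370],2.5)
E
```

```text
force: [-0.6, -1.0, 0.6]
tool_pos: [0.5073, 0.0639, 0.0266]
force: [0.2, -0.0, 0.5]
tool_pos: [0.5025, 0.031, 0.0263]
force: [-0.8, -0.1, 0.8]
tool_pos: [0.5033, 0.0325, 0.168]
force: [0.2, 0.2, -0.7]
tool_pos: [0.4863, -0.1089, 0.1668]
force: [0.2, -0.1, -0.2]
side 138 [-121.3   26.5   49.4] [-139.     6.5   46.1] [-102.4   44.2   53.3]
side 123 [-28.4  76.6  49.4] [-42.4  57.6  46. ] [-11.7  93.3  53.8]
top 81 [-29.8  71.   50.2] [-42.5  55.2  46. ] [-15.7  89.2  53.9]
```

View pics/after1.png

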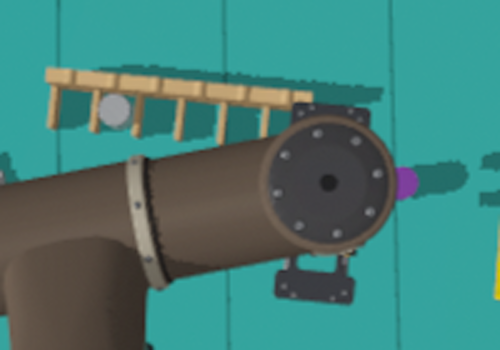

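The top view has the jar hidden under the arm. The side depth puts it at rack (−121, 26), in line with gap 3 (the stored jar reads 1.6 mm high in y in the same view, so call it 25). Now I turn the tool 90° for the forward push.

```bash

python3 -m handwheel '[[[0,0,0],[0,0,-0.0975]],[[0,0,0],[0,0,-0.0975]],[[0,0,0],[0,0,-0.0975]],[[0,0,0],[0,0,-0.0975]],[[0,0,0],[0,0,-0.0975]]]' | grep -E 'orient'
python3 -m handwheel '[[[0,0,0],[0,0,-0.0975]],[[0,0,0],[0,0,-0.0975]],[[0,0,0],[0,0,-0.0975]],[[0,0,0],[0,0,-0.0975]],[[0,0,0],[0,0,-0.0975]]]' | grep -E 'orient'
python3 -m handwheel '[[[0,0,0],[0,0,-0.055]],[[0,0,0],[0,0,-0.055]],[[0,0,0],[0,0,-0.055]],[[0,0,0],[0,0,-0.055]]]' | grep -E 'orient'
python3 go.py -163 25 26 -96.58
```

```text
orientation: [180.0, 0.0, -151.0]
orientation: [180.0, 0.0, -115.9]
orientation: [-180.0, 0.0, -96.2]
t 16.67 rack [-121.7 -167.1  166.5] rpy [-180.      0.    -96.24] F [ 0.01 -0.32  1.33] op 0.0291
shift [-0.9617  0.2006  0.7027] turn [-0.0e+00  1.0e-05  9.4e-04]
```

```bash

python3 -m handwheel '[[[-0.19,0.04,0],[0,0,0]],[[-0.38,0.08,0],[0,0,0]],[[-0.57,0.12,0],[0,0,0]],[[-0.76,0.16,0],[0,0,0]],[[-0.9,0.2,0],[0,0,0]]]' | grep -E 'pos'
python3 -m handwheel '[[[-0.03,0,0],[0,0,0]],[[-0.06,0,0],[0,0,0]],[[-0.06,0,0],[0,0,0]],[[-0.06,0,0],[0,0,0]]]' | grep -E 'pos'
python3 go.py -163 25 26 -96.58
python3 - <<'E' 2>/dev/null
from look import *
lids("side",-120,25,28,28); lids("top",-120,25,28,28)
E
```

```text
tool_pos: [0.4684, 0.0808, 0.1668]
tool_pos: [0.4699, 0.0897, 0.1664]
t 17.42 rack [-161.9   23.9  166.4] rpy [ 1.7998e+02 -2.0000e-02 -9.6610e+01] F [0.26 0.49 0.42] op 0.0287
shift [-0.0058  0.0054  0.7021] turn [ 6.e-05 -5.e-05 -9.e-05]
side 140 [-120.8   25.9   49.8] [-138.8    6.7   46.1] [-101.3   44.6   53.5]
top 26 [-114.2   22.7   49.4] [-119.9    6.4   46.2] [-106.8   36.    53.4]
```

```bash

python3 -m handwheel '[[[-0.006,0.005,0.15],[0,0,0]],[[-0.006,0.005,0.3],[0,0,0]],[[-0.006,0.005,0.42],[0,0,0]],[[-0.006,0.005,0.5],[0,0,0]],[[-0.006,0.005,0.56],[0,0,0]]]' | grep -E 'pos|force'
python3 -m handwheel '[[[0,0,0.05],[0,0,0]],[[0,0,0.09],[0,0,0]],[[0,0,0.12],[0,0,0]],[[0,0,0.14],[0,0,0]],[[0,0,0.14],[0,0,0]]]' | grep -E 'pos|force'
python3 -m handwheel '[[[0,0,0],[0,0,0]],[[0,0,0],[0,0,0]]]' | grep -E 'pos|force'
python3 go.py -72 25 26 -96.58
```

```text
tool_pos: [0.4684, 0.0895, 0.0528]
force: [-0.6, -0.3, 0.0]
tool_pos: [0.4689, 0.0907, 0.026]
force: [0.2, 1.4, 0.1]
tool_pos: [0.4695, 0.0913, 0.027]
force: [0.1, -0.3, -0.2]
t 18.52 rack [-162.5   25.5   27. ] rpy [-1.7996e+02  3.0000e-02 -9.6550e+01] F [ 0.06 -0.28 -0.19] op 0.0288
shift [ 0.0025 -0.4525  0.0055] turn [-1.1e-04  8.0e-05  7.0e-05]
```

```bash
python3 - <<'E' 2>/dev/null
from look import *
c=lids("side",-120,25,28,28)
save("pre2.png",c[0]["color"][170:330,150:350],2.5)
E
```

```text
(no output)
```

View pics/pre2.png

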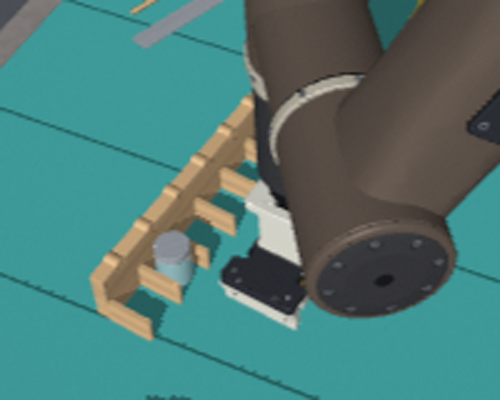

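The jar is hidden behind the gripper, and the stored jar at (173,258) is clear. I push forward slowly, stopping short of the divider noses.

```bash

python3 -m handwheel '[[[0.002,-0.015,0],[0,0,0]],[[0.002,-0.03,0],[0,0,0]],[[0.002,-0.05,0],[0,0,0]],[[0.002,-0.07,0],[0,0,0]],[[0.002,-0.09,0],[0,0,0]]]' | grep -E 'force'
python3 -m handwheel '[[[0,-0.02,0],[0,0,0]],[[0,-0.04,0],[0,0,0]],[[0,-0.06,0],[0,0,0]],[[0,-0.08,0],[0,0,0]],[[0,-0.1,0],[0,0,0]]]' | grep -E 'force'
python3 -m handwheel '[[[0,-0.02,0],[0,0,0]],[[0,-0.04,0],[0,0,0]],[[0,-0.06,0],[0,0,0]],[[0,-0.08,0],[0,0,0]],[[0,-0.1,0],[0,0,0]]]' | grep -E 'force'
python3 -m handwheel '[[[0,-0.02,0],[0,0,0]],[[0,-0.035,0],[0,0,0]],[[0,-0.05,0],[0,0,0]],[[0,-0.06,0],[0,0,0]],[[0,-0.065,0],[0,0,0]]]' | grep -E 'force'
python3 go.py -72 25 26 -96.58
python3 - <<'E' 2>/dev/null
from look import *
lids("top",-70,25,30,21);lids("side",-70,25,30,21)
E
```

```text
force: [-0.7, 0.1, -0.3]
force: [-0.4, 0.6, 0.5]
force: [-1.1, -0.2, 0.4]
force: [-0.5, 0.2, -0.1]
t 20.23 rack [-91.6  24.9  26.5] rpy [-180.     -0.    -96.56] F [-0.49  0.16 -0.12] op 0.0291
shift [-0.0005 -0.0978  0.0026] turn [-0.e+00 -0.e+00  5.e-05]
```

```bash

python3 -m handwheel '[[[0,-0.015,0],[0,0,0]],[[0,-0.03,0],[0,0,0]],[[0,-0.045,0],[0,0,0]],[[0,-0.06,0],[0,0,0]],[[0,-0.075,0],[0,0,0]]]' | grep -E 'force'
python3 -m handwheel '[[[0,-0.01,0],[0,0,0]],[[0,-0.018,0],[0,0,0]],[[0,-0.023,0],[0,0,0]],[[0,-0.023,0],[0,0,0]]]' | grep -E 'force'
python3 go.py -72 25 26 -96.58
python3 - <<'E' 2>/dev/null
from look import *
lids("side",-50,25,30,21);c=lids("top",-50,25,30,21)
E
python3 -m handwheel '[[[0,0.02,0],[0,0,0]],[[0,0.06,0],[0,0,0]],[[0,0.12,0],[0,0,0]],[[0,0.12,0],[0,0,0]],[[0,0.12,0],[0,0,0]]]' | grep -E 'force|pos'
python3 go.py -98 0 26 -96.58
python3 - <<'E' 2>/dev/null
from look import *
c=lids("side",-50,25,30,21);d=lids("top",-50,25,30,21)
save("mouth.png",np.hstack([c[0]["color"][170:310,150:310],d[0]["color"][150:290,170:330]]),2.4)
E
```

```text
force: [0.1, 0.5, -0.1]
force: [-0.1, -0.8, 0.4]
t 21.08 rack [-72.1  24.8  26.5] rpy [180.    -0.   -96.56] F [-0.14 -0.79  0.38] op 0.0288
shift [-0.0008 -0.0003  0.0026] turn [ 0.e+00 -1.e-05  5.e-05]
tool_pos: [0.5346, 0.0833, 0.0268]
force: [0.6, 0.3, 0.5]
t 21.60 rack [-96.9  24.9  26.8] rpy [-180.      0.    -96.51] F [0.61 0.33 0.46] op 0.0291
shift [0.1247 0.0055 0.004 ] turn [-0.       0.       0.00019]
top 15 [-42.9  14.1  50.2] [-53.6   4.2  46.2] [-35.   23.6  53.2]
```

View pics/mouth.png

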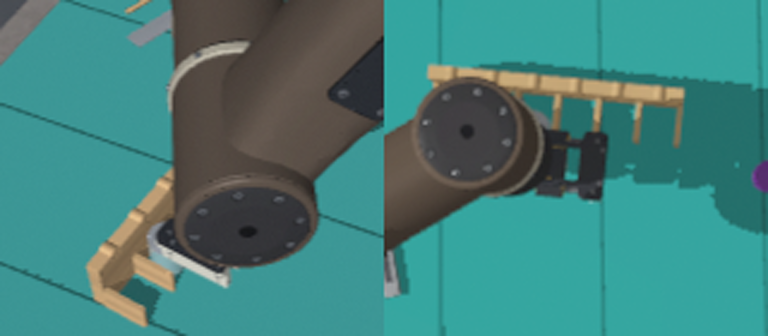

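The gripper hides the jar, but the cradle geometry puts it about 15 mm inside the gap. I shift 25 mm right so one finger faces gap 3 and the other the empty gap 4, then push home.

```bash

python3 -m handwheel '[[[0.04,0,0],[0,0,0]],[[0.08,0,0],[0,0,0]],[[0.11,0,0],[0,0,0]],[[0.125,0,0],[0,0,0]],[[0.125,0,0],[0,0,0]]]' | grep -E 'force'
python3 -m handwheel '[[[0,-0.015,0],[0,0,0]],[[0,-0.03,0],[0,0,0]],[[0,-0.045,0],[0,0,0]],[[0,-0.06,0],[0,0,0]],[[0,-0.075,0],[0,0,0]]]' | grep -E 'force'
python3 -m handwheel '[[[0,-0.015,0],[0,0,0]],[[0,-0.03,0],[0,0,0]],[[0,-0.045,0],[0,0,0]],[[0,-0.06,0],[0,0,0]],[[0,-0.07,0],[0,0,0]]]' | grep -E 'force'
python3 -m handwheel '[[[0,-0.01,0],[0,0,0]],[[0,-0.02,0],[0,0,0]],[[0,-0.03,0],[0,0,0]],[[0,-0.035,0],[0,0,0]],[[0,-0.035,0],[0,0,0]]]' | grep -E 'force'
python3 go.py -55.5 0 26 -96.58
```

```text
force: [0.5, 0.9, -0.5]
force: [1.0, -0.2, -0.7]
force: [-0.9, 0.5, -0.1]
force: [-0.1, 0.4, -0.6]
t 23.37 rack [-59.9  -0.1  26.5] rpy [-179.99    0.    -96.56] F [-0.11  0.4  -0.56] op 0.0289
shift [-0.0003 -0.0222  0.0028] turn [-3.e-05  1.e-05  5.e-05]
```

Now 1 mm steps until the board resists.

```bash

python3 -m handwheel '[[[0,-0.006,0],[0,0,0]],[[0,-0.012,0],[0,0,0]],[[0,-0.012,0],[0,0,0]]]' | grep -E 'force'
python3 -m handwheel '[[[0,-0.005,0],[0,0,0]],[[0,-0.005,0],[0,0,0]],[[0,-0.005,0],[0,0,0]]]' | grep -E 'force'
python3 -m handwheel '[[[0,-0.004,0],[0,0,0]],[[0,-0.004,0],[0,0,0]],[[0,-0.004,0],[0,0,0]]]' | grep -E 'force'
python3 go.py -55.5 0 26 -96.58
```

```text
force: [0.3, -0.3, 0.1]
force: [-0.6, 0.0, 0.5]
force: [-2.6, 0.5, 1.9]
t 24.12 rack [-56.4  -0.2  26.5] rpy [ 1.7997e+02 -1.0000e-02 -9.6560e+01] F [-2.58  0.54  1.89] op 0.0291
shift [-0.0008 -0.0043  0.0026] turn [ 9.e-05 -2.e-05  6.e-05]
```

```bash

python3 -m handwheel '[[[0,-0.0025,0],[0,0,0]],[[0,-0.0025,0],[0,0,0]],[[0,-0.0025,0],[0,0,0]]]' | grep -E 'force|pos'
python3 -m handwheel '[[[0,-0.0015,0],[0,0,0]],[[0,-0.0015,0],[0,0,0]]]' | grep -E 'force|pos'
```

```text
tool_pos: [0.5721, 0.0537, 0.0265]
force: [-5.5, 1.8, 3.7]
tool_pos: [0.5721, 0.0536, 0.0265]
force: [-6.3, 2.4, 4.7]
```

It resists firmly at the expected depth (about 6 N). I retreat straight back and check.

```bash

python3 -m handwheel '[[[0,0.01,0],[0,0,0]],[[0,0.03,0],[0,0,0]],[[0,0.07,0],[0,0,0]],[[0,0.14,0],[0,0,0]],[[0,0.22,0],[0,0,0]]]' | grep -E 'force'
python3 -m handwheel '[[[0,0.03,-0.1],[0,0,0]],[[0,0.03,-0.28],[0,0,0]],[[0,0.03,-0.45],[0,0,0]],[[0,0.03,-0.6],[0,0,0]],[[0,0.03,-0.75],[0,0,0]]]' | grep -E 'pos'
python3 -m handwheel '[[[0.2,0,0],[0,0,0]],[[0.4,0,0],[0,0,0]],[[0.6,0,0],[0,0,0]],[[0.8,0,0],[0,0,0]],[[1,0,0],[0,0,0]]]' | grep -E 'pos'
python3 -m handwheel '[[[0.1,0,0],[0,0,0]],[[0.2,0,0],[0,0,0]],[[0.3,0,0],[0,0,0]],[[0.3,0,0],[0,0,0]]]' | grep -E 'pos|clock'
python3 - <<'E' 2>/dev/null
from look import *
for n in("top","side"):
    c=lids(n,-27,25,28,21);lids(n,-27,75,16,21)
    if n=="top": d=c
save("end.png",np.hstack([c[0]["color"][170:310,150:310],d[0]["color"][150:290,170:330]]),2.4)
E
```

```text
force: [0.3, 0.6, 0.4]
tool_pos: [0.5229, 0.0594, 0.1784]
tool_pos: [0.4998, -0.1407, 0.1769]
clock: 26.12
tool_pos: [0.4928, -0.2013, 0.1764]
top 52 [-19.3  22.5  50.5] [-27.6   4.3  46.1] [-9.1 39.3 54. ]
top 59 [-27.6  72.5  50.1] [-35.   56.4  46.4] [-15.8  88.2  53.3]
side 150 [-24.2  26.4  49.8] [-44.7   5.1  46. ] [-4.4 44.1 53.7]
side 124 [-29.2  76.9  49.1] [-42.8  58.1  46.1] [-12.9  94.6  53.6]
```

View pics/end.png

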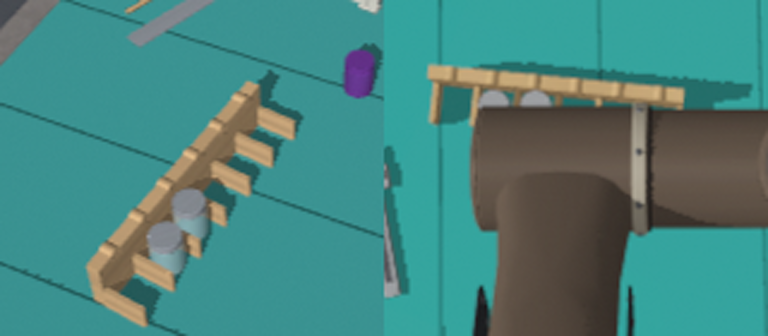

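The final view shows the jar upright in the third gap at (190,212), next to the stored jar at (165,245). The purple one at (360,72) hasn't moved. The gripper is clear, so I'm handing in.

```bash
python3 -c "
from plant import *
print(get_obs()['qvel'].round(2)); print(close_job())"
```

```text
[ 0.64 -0.06  0.17  0.12 -0.19  0.17]
the job is handed in; nothing more can be done
None
```

I counted to the third gap by touch and pushed the loose jar into it. It now stands upright against the back board, and I handed the job in at about 26 s of the 58 s allowed.

- **Bumps:** with the fingers closed, I touched bumps 1, 2 and 3 in turn from the left end. Each touch was about 5 N at crest height. I lifted the fingertip about 3 mm between bumps instead of dragging it, and touched no later bumps.
- **Pushing:** I pushed the jar low down with the fingers held slightly apart, never gripping it. It went left along the front of the rack, then into gap 3 until the board pushed back with about 6 N.
- **Last checks:** the side camera puts the jar at about rack (−24, 26) mm, against a nominal (−27, 25). The top camera read (−19, 22), but the arm hid half the lid, so I relied on the side reading and the depth at which the board resisted.
- **Other things:** the stored jar stayed within 1 mm of its earlier side-camera reading, and the purple jar looked unmoved. I did not re-measure the screwdriver, spanner or dispenser, but the tool was never low near them.
- **Not seen directly:** the gripper hid the jar during part of the push, so I went by the finger geometry there.

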